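# Ready the kalimba corner: microphone on its pad, looper wheel on slot one

## Task

Get the corner ready to record the kalimba: stand the tall desk microphone upright and wholly on the round rubber pad in front of the large kalimba without dropping it or tipping it over, and roll the ridged slot wheel of the looper pedal by its ridges until its single long T-shaped ridge stands straight up in line with the two index posts beside the wheel. Leave the two kalimbas and the shaker where they are.

Things in the scene. Friction and masses are not known exactly. Their poses are not given: they have to be found in the camera images.
- looper: Black looper pedal fixed to the table, 210 (x) x 180 (y) mm, lid 50 mm above the table; origin at the centre of its underside, under the wheel. x points away from the robot (turned up to 0.3 rad). On the lid: foot switches 60 mm high at x = 84, y = +-55; knobs 62 mm high at x = -72, y = +-70; index posts 4 x 10 mm, 116 mm high, at x = 0, y = +-46 mm.
- wheel_axle (a point): Centre of the grey slot wheel, 66 mm above the table, axes as the looper's; the axle lies along y. Drum of radius 38 mm, 38 mm wide along y, upper half out of the lid, with 8 ridges along its width, one every 45 degrees. Seven are plain: 5 mm thick, tips at radius 48 mm. Low axle cheeks beside the drum reach y = +-27 mm and 15 mm above the axle.
- long_ridge (a point): Middle of the tip of the one long ridge, 56 mm from the axle; its z axis points outward along the ridge. This ridge is 6 mm thick, and its outermost 6 mm is a cross bar 72 mm wide along the axle, so it looks like a T.
- slot_wheel (a joint): Wheel angle in rad: 0 with the long ridge straight up between the index posts, negative when it leans to the looper's -x (towards the robot), positive to +x (away from it). Starts at 1.05 to 1.7; stops at +-1.75. Ridge k is at this angle + k x 0.785 from upright. Held by friction alone (0.12 N m, about 3 N at a ridge tip); stays where left, no clicks.
- mic: Tall top-heavy microphone on a desk stand, loose, one piece, 0.3 to 0.6 kg, 229 mm high; origin at the centre of its underside. Base radius 40 mm, 10 mm thick; pole radius 8 mm to 120 mm up; body widening from radius 13 to 20 mm; steel head, a cylinder of radius 24 mm from 170 to 215 mm up, with a domed top, to be gripped from above. Centre of mass about 125 mm up.
- pad: Round black rubber pad fixed flat on the table, radius 68 mm, 4 mm thick, origin at the centre of its underside (on the table).
- kalimba: Large wooden kalimba, 140 x 170 x 28 mm with steel tines about 10 mm higher, lying beyond the pad; origin at the centre of its underside. Leave alone.
- small_kalimba: Small wooden kalimba, 110 x 85 x 22 mm with steel tines, lying at the far side; origin at the centre of its underside. Leave alone.
- shaker: Upright wooden shaker, cylinder of radius 24 mm, 70 mm high, at the far side; origin at the centre of its underside. Leave alone.
There are look-alikes about, which are no part of the job. Several things look just like the pad: the one meant starts farthest to the robot's right.

How it is judged:
At the end, for the whole second after the job is handed in: The microphone stands upright (within 0.06 rad), at rest, on the pad with its centre within 30 mm of the pad's centre; the wheel is at rest with the long ridge within 0.16 rad of straight up; both kalimbas and the shaker are within 30 mm of where they began (horizontal distance between mic and pad below 0.03 m and angle between mic's own z axis and vertical below 0.06 rad and height (world z) of mic between 0.001 and 0.008 m and linear speed of mic below 0.02 m/s and value of joint slot_wheel between -0.16 and 0.16 rad and velocity of joint slot_wheel between -0.05 and 0.05 rad/s and distance of each of kalimba, small_kalimba, shaker from where it was at the start of the episode below 0.03 m); the robot touches nothing.
It fails at once if the microphone is tipped more than 0.4 rad (angle between mic's own z axis and vertical above 0.4 rad).
It fails at once if the microphone is dropped: nothing holds it while its underside is more than 20 mm above the table (height (world z) of mic above 0.02 m and contact force between the fingers and mic below 0.05 N).
It fails at once if a kalimba or the shaker is pushed more than 30 mm from its place (distance of any of kalimba, small_kalimba, shaker from where it was at the start of the episode above 0.03 m).
It also fails if it takes over 56 s, if anything falls off the work surface, if the arm or the gripper's body presses on something with over 40 N, if the wrist force passes 120 N, or if a joint passes its speed limit or range.

## Robot

A 6-joint arm with a two-finger parallel gripper is mounted at the origin on the work surface. World frame = base frame: x ahead of the robot, y to its left, z up, the work surface at z = 0. Lengths are in m, angles in rad, forces in N, time in s.
With the tool pointing down it reaches from about 0.35 to 0.975 m from the base axis. Payload 4.9 kg.
Tool frame: the origin (TCP) lies on the centre line of the jaws, within the pads' length; the fingertips stand ctrl.tcp_to_tips ahead of it and the grasp point (between the pads) lies 3 mm ahead of it (ctrl.tcp_to_tips is the distance from the TCP to the fingertips, in m); z points along the fingers, y is the direction in which the jaws open and shut (so a half turn about z gives the same grasp; the last joint's range is limited). The gripper opens to 85 mm and grips with 20 to 120 N. Pads are 22 mm wide; open, the fingers measure 114 mm over their backs; the gripper's body (76 mm by 85 mm) begins 54 mm behind the grasp point. The pads swing forward as they close: fully open they stand 13 mm farther back than shut.
Start: joints at [1.149, 0.053, 1.613, -0, 1.476, -0.119], TCP at [0.186, 0.597, 0.253] pointing down, gripper open.
Joint ranges: [-3.01, 3.01], [-1.01, 2.22], [0.06, 2.58], [-1.02, 4.17], [0.09, 2.62], [-3.14, 3.14]. Speed limits (rad/s): [2.57, 2.57, 3.14, 3.14, 3.14, 3.14].

## Interface

Orientations are given as a rotation vector (axis times angle).
In Python, from station import ctrl, vision gives the robot as it stands.
- The arm moves only by the tool jog_arm, never from a script. Its argument "deltas" is a list of rows, each a list of 7 numbers: the turn, a rotation vector about the tool's x, y, z in rad, then the shift along the tool's x, y, z in cm, then the opening, from 0 (shut) to 1 (fully open). A call has 1 to 12 rows; each row shifts and turns the commanded pose from where the row before left it, along the tool's axes as they then stand; what a row does not reach is not made up. A row lasts 1/12 s, in which the tool goes at most 41.7 mm and 7.16 degrees, less where a joint would pass 70% of its speed; a pose out of reach is approached as far as the arm can. A call with a gripper value outside its range is refused whole. The fingers move at their own pace and stop on an object; "grip_force" is the grip in N (left out, the last holds). Time passes only in rows, so rows that do not move let the fingers close. It gives the time, the measured TCP pose, the force and the opening at its end, in the units of the state.
- ctrl.get_obs(): the state, without advancing time (a new reading comes with each control period).
- vision.get_image(name): name is "scene" or "top" or "wrist"; returns (picture, depth): 420x560x3 uint8, red, green, blue; 420x560 float32, m along the optical axis (not along the pixel's ray), 0 where there is no reading.
- vision.calibration(name): a dict with "fx", "fy", "cx", "cy" (pixels), "rvec" (rotation vector, rad) and "tvec" (3), from world to camera coordinates, as OpenCV has them; the wrist camera has in their place "hand_eye" (4x4, takes a point from camera to tool coordinates, whose origin is the TCP and whose axes are the flange's). Camera axes: x right, y down, z forward; pixel columns grow to the right and rows downward; lengths in m; the calibration is good to about 2 mm. A picture is of the moment at which its call begins: read the wrist's pose just before it. calibration takes no time and is no camera call.
- ctrl.finish_job(): hands the job in, once; it reports no verdict.
The state is a dict: "t": time; "q": joint angles; "dq": joint speeds; "effort": joint torques, N m; "tool_pos": TCP position; "tool_rot": TCP orientation; "contact_force": force on the tool from outside, world axes, zero at the start; "wrist_torque": the same for the moment, N m; "opening": finger opening in m.
Only numpy, scipy, OpenCV 4.12 (cv2) and the standard library are available. Lean on these libraries where they do the work, as an engineer would, in place of code of your own. Each camera call takes 0.05 s, during which the arm holds its last target. There are 200 camera calls.

## Working session

There is one attempt and no reset: what is moved stays moved. The work goes in short steps, Python scripts to look and compute and a tool call to move; the robot and the scene stay as the last step left them, time stands still between calls to the robot, and variables do not carry over. Pictures are saved under pics/ and viewed, about 8 in all and at most 12, crops included, and the job is handed in when it is done.

Besides the shell and the picture viewer there is one more tool, called after "Call:" as name([rows], argument=value, ...), one row to a line, values as JSON. jog_arm: Moves the arm, as the interface text tells. Its arguments: {"type":"object","properties":{"deltas":{"type":"array"},"grip_force":{"type":"number"}},"required":["deltas"]}

```bash
mkdir -p pics; ls; cat > h.py <<'E'
import numpy as np, cv2
from scipy.spatial.transform import Rotation as R
from station import ctrl, vision
def grab(n):
    o=ctrl.get_obs(); im,d=vision.get_image(n); c=vision.calibration(n)
    K=np.array([[c['fx'],0,c['cx']],[0,c['fy'],c['cy']],[0,0,1]])
    if 'rvec' in c:
        Rw=R.from_rotvec(c['rvec']).as_matrix().T; t=-Rw@np.array(c['tvec'])
    else:
        T=np.eye(4);T[:3,:3]=R.from_rotvec(o['tool_rot']).as_matrix();T[:3,3]=o['tool_pos']
        T=T@np.array(c['hand_eye']); Rw,t=T[:3,:3],T[:3,3]
    return im,d,K,Rw,t
def cloud(d,K,Rw,t):
    v,u=np.mgrid[:d.shape[0],:d.shape[1]]
    p=np.stack([(u-K[0,2])/K[0,0],(v-K[1,2])/K[1,1],np.ones(d.shape)],-1)*d[...,None]
    return p@Rw.T+t
def ray(u,v,z,K,Rw,t):
    r=Rw@np.array([(u-K[0,2])/K[0,0],(v-K[1,2])/K[1,1],1]); return t+r*(z-t[2])/r[2]
E
python3 - <<'E'
from h import *
print(ctrl.get_obs(),ctrl.tcp_to_tips)
for n in('scene','top'):
    im,d,K,Rw,t=grab(n); np.savez(n,im=im,d=d,K=K,Rw=Rw,t=t); print(n,t,Rw[:,2]); cv2.imwrite(f'pics/{n}0.png',im[...,::-1])
E
```

```text
pics
{'t': 0.0, 'q': array([ 1.14900686e+00,  5.33704258e-02,  1.61432289e+00,  2.01444312e-05,
        1.47602912e+00, -1.18980757e-01]), 'dq': array([-0.00062761, -0.00051708, -0.00070778, -0.00027613,  0.00011268,
        0.00055157]), 'effort': array([-1.49341635e-03, -3.93672073e+01, -3.70180321e+01, -7.07467279e-05,
        6.90075583e-03,  7.53090518e-06]), 'tool_pos': array([0.18611364, 0.5960213 , 0.25203732]), 'tool_rot': array([-0.47374967, -3.10507003,  0.0032149 ]), 'contact_force': array([ 0.00888179,  0.51073144, -0.11757374]), 'wrist_torque': array([-0.06158422, -0.01455652, -0.00925674]), 'opening': 0.08527151175982581} 0.022
scene [1.16802619 0.3626023  1.02997361] [-0.53835465 -0.23504364 -0.80927668]
top [0.38135299 0.10314444 1.20129282] [ 0.15684422 -0.03149064 -0.98712118]
```

View pics/top0.png

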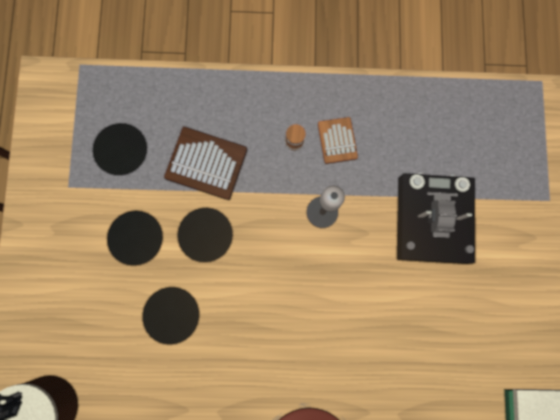

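View pics/scene0.png

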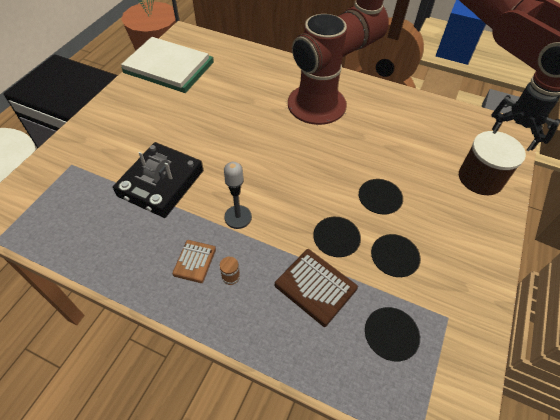

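The top view has the robot at the bottom, with +x up and +y to the left. It shows four black discs, and the rightmost, at (205,235) below the large kalimba, is the pad. The mic base is at (322,211) with its head at (333,198). The looper is at (437,219), with the wheel at (444,215).

```bash
python3 - <<'E'
from h import *
z=np.load('top.npz'); im,d,K,Rw,t=[z[k] for k in('im','d','K','Rw','t')]
P=cloud(d,K,Rw,t)
dark=(im.max(2)<45).astype(np.uint8)
n,l,s,c=cv2.connectedComponentsWithStats(dark)
for i in range(1,n):
    if s[i,4]>300: print(s[i],c[i],ray(*c[i],0.004,K,Rw,t).round(4), np.median(P[l==i],0).round(4))
    if s[i,4]>300 and c[i][0]>380 and c[i][1]<300:
        pts=cv2.findContours((l==i).astype(np.uint8),0,2)[0][0][:,0]
        w=np.array([ray(u,v,.05,K,Rw,t)[:2] for u,v in pts]).astype(np.float32); print(cv2.minAreaRect(w),cv2.boxPoints(cv2.minAreaRect(w)))
for n in('top','scene'):
    z=np.load(n+'.npz'); im,d,K,Rw,t=[z[k] for k in('im','d','K','Rw','t')]
    P=cloud(d,K,Rw,t)
    near=(abs(P[...,0]-.58)<.2)&(abs(P[...,1]+.05)<.12)
    # mic head: heights > .16
    m=(P[...,2]>.172)&(P[...,2]<.24)&(P[...,0]>.4)&(abs(P[...,1])<.2)
    print(n,'head',m.sum(),P[m].min(0),P[m].max(0),P[m].mean(0))
    # wheel: z>.07 in looper
    m=(P[...,2]>.075)&(P[...,2]<.14)&(P[...,0]>.4)&(P[...,1]<-.12)&(P[...,1]>-.5)
    q=P[m]; print('wheel',m.sum(),q.min(0),q.max(0))
    r=cv2.resize(im[...,::-1][165:270,390:485] if n=='top' else im[...,::-1][130:225,100:260],None,fx=5,fy=5,interpolation=cv2.INTER_CUBIC); cv2.imwrite(f'pics/{n}_w.png',r)
E
```

```text
[  94  124   52   50 2053] [119.39844131 148.72917681] [0.7091 0.4812 0.004 ] [0.7089 0.4812 0.0041]
[ 399  175   75   88 2722] [435.08963997 227.28728876] [ 0.5345 -0.3046  0.004 ] [ 0.5171 -0.2775  0.0497]
((0.5506728887557983, -0.29108357429504395), (0.17972488701343536, 0.20151661336421967), 88.06022644042969) [[ 0.4469306  -0.37748393]
 [ 0.6483317  -0.3843051 ]
 [ 0.6544152  -0.20468321]
 [ 0.45301408 -0.19786206]]
[452 179  22  36 386] [465.16062176 200.53367876] [ 0.6039 -0.3822  0.004 ] [ 0.5941 -0.3641  0.0498]
((0.6057417392730713, -0.3574751019477844), (0.051062628626823425, 0.08816777169704437), 87.87515258789062) [[ 0.56074154 -0.38135436]
 [ 0.64884865 -0.38462338]
 [ 0.65074193 -0.33359584]
 [ 0.5626348  -0.33032683]]
[ 108  212   53   52 2136] [134.23220974 237.52340824] [0.4898 0.4293 0.004 ] [0.4897 0.4294 0.0036]
[ 144  289   50   54 1924] [167.22869023 316.54573805] [0.3052 0.3392 0.004 ] [0.304  0.339  0.0037]
[ 30 377  47  43 993] [ 59.54884189 395.39274924] [0.1241 0.5727 0.004 ] [0.1404 0.5429 0.0629]
[  0 396  20  24 333] [  9.07507508 406.64564565] [0.098  0.6833 0.004 ] [0.1743 0.5303 0.3172]
top head 509 [ 0.54062694 -0.04615758  0.17225866] [ 0.58711561 -0.00064077  0.23130292] [ 0.56141871 -0.02200646  0.21277193]
wheel 739 [ 0.51485448 -0.35080979  0.0750256 ] [ 0.60584561 -0.24734274  0.11946966]
scene head 395 [ 0.54781109 -0.04676322  0.1727576 ] [0.59184685 0.00241519 0.2309253 ] [ 0.57753054 -0.01530197  0.20771473]
wheel 485 [ 0.51730948 -0.34939833  0.07509477] [ 0.59291987 -0.24460113  0.11698564]
```

View pics/scene_w.png

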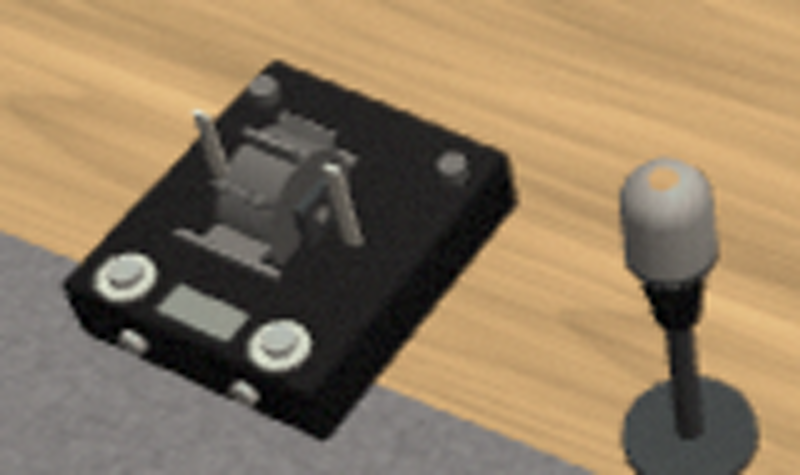

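The scene crop shows a flat wide bar on the far side of the wheel, centred near (228,252) in the crop, and the two posts either side. It also shows a wider grey piece on the robot side near (300,145). I'll use depth to find the angle and the pad.

```bash
python3 - <<'E'
from h import *
Q=[]
for n in('top','scene'):
    z=np.load(n+'.npz'); im,d,K,Rw,t=[z[k] for k in('im','d','K','Rw','t')]
    P=cloud(d,K,Rw,t)
    if n=='top':
        m=(P[...,2]<.012)&(im.max(2)<50)&(P[...,0]>.38)&(P[...,0]<.65)&(P[...,1]>.15)&(P[...,1]<.36)
        m=m.astype(np.uint8); nn,l,s,c=cv2.connectedComponentsWithStats(m);i=1+s[1:,4].argmax()
        cn=cv2.findContours((l==i).astype(np.uint8),0,2)[0][0][:,0]
        w=np.array([ray(u,v,.004,K,Rw,t)[:2] for u,v in cn]).astype(np.float32); print('pad',s[i],c[i],cv2.fitEllipse(w),ray(*c[i],.004,K,Rw,t))
    m=(P[...,2]>.1)&(P[...,0]>.4)&(P[...,1]<-.12)&(P[...,1]>-.5)&(P[...,2]<.13)
    q=P[m]; 
    for lo,hi in((-.5,-.32),(-.27,-.1)):
        k=q[(q[:,1]>lo)&(q[:,1]<hi)]; print(n,'post',len(k),k.mean(0),np.ptp(k,axis=0))
    # outlines: lid plane
    m=(abs(P[...,2]-.05)<.006)&(P[...,0]>.4)&(P[...,1]<-.12)&(P[...,1]>-.5)&(im.max(2)<60)
    r=cv2.minAreaRect(P[m][:,:2].astype(np.float32)); print('lid',r)
    yaw=-.034; e=np.array([np.cos(yaw),np.sin(yaw)]); f=np.array([-e[1],e[0]]); c0=np.array([.555,-.2955])
    A=P[...,:2]-c0; X=A@e;Y=A@f;Z=P[...,2]
    m=(abs(X)<.075)&(abs(Y)<.04)&(Z>.055)&(Z<.2)
    x,y,zz=X[m]*1e3,Y[m]*1e3,Z[m]*1e3-66
    a=np.degrees(np.arctan2(x,zz)); r=np.hypot(x,zz)
    for b in range(-100,110,5):
        k=(a>=b)&(a<b+5)
        if k.sum(): print(b,k.sum(),r[k].max().round(),'y',y[k].min().round(),y[k].max().round(),'r40+ yspan',np.round([y[k&(r>42)].min(),y[k&(r>42)].max()]) if (k&(r>42)).any() else '')
E
```

```text
pad [ 179  209   46   51 1584] [199.99873737 232.54040404] ((0.5073171854019165, 0.271683007478714), (0.09225571155548096, 0.13019059598445892), 67.11514282226562) [0.50603111 0.27233883 0.004     ]
top post 19 [ 0.55078944 -0.34400499  0.11143981] [0.0049864  0.01161494 0.01647293]
top post 18 [ 0.55325447 -0.25250702  0.11090982] [0.00449566 0.01057131 0.01806101]
lid ((0.5519806146621704, -0.2959744334220886), (0.17647568881511688, 0.20636503398418427), 87.6204605102539)
-100 11 72.0 y -40.0 17.0 r40+ yspan [-40.  17.]
-95 40 50.0 y -23.0 23.0 r40+ yspan [-23.  16.]
-90 39 51.0 y -22.0 23.0 r40+ yspan [-22.  14.]
-85 18 46.0 y -22.0 21.0 r40+ yspan [-9. -9.]
-80 15 41.0 y -14.0 16.0 r40+ yspan 
-75 11 41.0 y -17.0 24.0 r40+ yspan 
-70 10 42.0 y -14.0 16.0 r40+ yspan 
-65 4 40.0 y 12.0 15.0 r40+ yspan 
-60 7 41.0 y 14.0 23.0 r40+ yspan 
-55 32 51.0 y -20.0 39.0 r40+ yspan [-20.  15.]
-50 64 52.0 y -30.0 24.0 r40+ yspan [-22.  16.]
-45 34 53.0 y -23.0 22.0 r40+ yspan [-15.  12.]
-40 28 42.0 y -22.0 19.0 r40+ yspan 
-35 27 43.0 y -21.0 21.0 r40+ yspan [-17. -17.]
-30 29 43.0 y -23.0 
[... 2328 characters left out ...]
-16.0 26.0 r40+ yspan 
25 16 43.0 y -22.0 23.0 r40+ yspan [5. 5.]
30 18 39.0 y -18.0 23.0 r40+ yspan 
35 24 49.0 y -16.0 24.0 r40+ yspan [-16.  18.]
40 18 48.0 y -19.0 25.0 r40+ yspan [-19.  17.]
45 15 39.0 y -19.0 27.0 r40+ yspan 
50 14 39.0 y -13.0 28.0 r40+ yspan 
55 16 39.0 y -20.0 25.0 r40+ yspan 
60 15 38.0 y -18.0 20.0 r40+ yspan 
65 14 40.0 y -21.0 23.0 r40+ yspan 
70 13 38.0 y -21.0 24.0 r40+ yspan 
75 11 39.0 y -17.0 20.0 r40+ yspan 
80 78 57.0 y -37.0 35.0 r40+ yspan [-37.  35.]
85 34 56.0 y -30.0 34.0 r40+ yspan [-30.  34.]
90 11 54.0 y -24.0 33.0 r40+ yspan [-24.  33.]
95 6 59.0 y -9.0 20.0 r40+ yspan [-9. -9.]
100 4 33.0 y 19.0 26.0 r40+ yspan 
105 3 32.0 y 19.0 23.0 r40+ yspan
```

View pics/top_w.png

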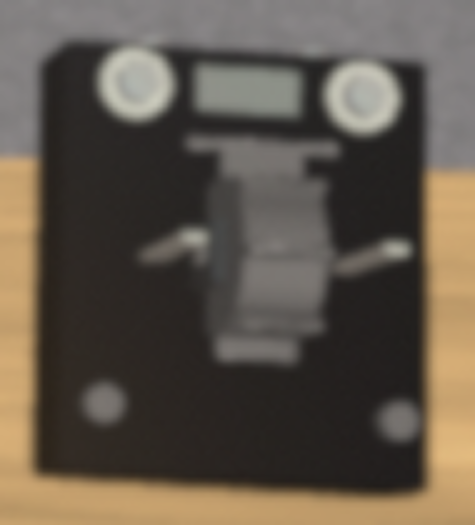

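The T is at about +83°, with plain ridges at 38, −7 and −52°. The two views agree. I'll refine the pad and set up the tool axes.

```bash
python3 - <<'E'
from h import *
for n in('top','scene'):
    z=np.load(n+'.npz'); im,d,K,Rw,t=[z[k] for k in('im','d','K','Rw','t')]
    P=cloud(d,K,Rw,t)
    m=(abs(P[...,2]-.004)<.008)&(im.max(2)<75)&(P[...,0]>.4)&(P[...,0]<.65)&(P[...,1]>.1)&(P[...,1]<.34)
    m=m.astype(np.uint8); nn,l,s,c=cv2.connectedComponentsWithStats(m);i=1+s[1:,4].argmax()
    cn=cv2.findContours((l==i).astype(np.uint8),0,2)[0][0][:,0]
    w=np.array([ray(u,v,.004,K,Rw,t)[:2] for u,v in cn]).astype(np.float32); print(n,'pad',s[i],c[i],cv2.minEnclosingCircle(w),cv2.fitEllipse(w))
    m=(P[...,2]>.172)&(P[...,2]<.24)&(P[...,0]>.4)&(abs(P[...,1])<.2)
    print('head circle',cv2.minEnclosingCircle(P[m][:,:2].astype(np.float32)))
o=ctrl.get_obs(); print(R.from_rotvec(o['tool_rot']).as_matrix().round(3))
E
```

```text
top pad [ 178  208   54   53 2190] [204.52374429 234.45525114] ((0.5022043585777283, 0.26101768016815186), 0.06454562395811081) ((0.502129852771759, 0.2611318826675415), (0.1263965368270874, 0.126892551779747), 84.6813735961914)
head circle ((0.5641763210296631, -0.023992586880922318), 0.02427458018064499)
scene pad [ 314  217   46   40 1467] [336.49761418 236.52147239] ((0.5059857964515686, 0.261569082736969), 0.06730397790670395) ((0.5058143138885498, 0.2620611786842346), (0.13014280796051025, 0.13188786804676056), 109.05897521972656)
head circle ((0.5679364204406738, -0.021596116945147514), 0.02526765875518322)
[[-0.955  0.298 -0.001]
 [ 0.298  0.955 -0.002]
 [ 0.    -0.002 -1.   ]]
```

Pad is at about (0.504, 0.2615) and the mic at (0.566, −0.023). I'll turn the tool to align with the world axes, rise, then go over the mic.

Call:
jog_arm([
  [0, 0, -0.1007, 0, 0, -1.2, 1],
  [0, 0, -0.1007, 0, 0, -1.2, 1],
  [0, 0, -0.1007, 0, 0, -1.2, 1],
  [0, 0, 0, -1, -1.6, -1, 1],
  [0, 0, 0, -1.6, -2.6, 0, 1],
  [0, 0, 0, -1.6, -2.6, 0, 1],
  [0, 0, 0, -1.6, -2.6, 0, 1],
  [0, 0, 0, -1.6, -2.6, 0, 1],
  [0, 0, 0, -1.6, -2.6, 0, 1],
  [0, 0, 0, -1.6, -2.6, 0, 1],
  [0, 0, 0, -1.6, -2.6, 0, 1],
  [0, 0, 0, -1.6, -2.6, 0, 1],
], grip_force=40)

```text
t: 1.1
tool_pos: [0.3245, 0.371, 0.2988]
tool_rot: [-0.001, -3.141, 0.001]
contact_force: [1.2, -0.3, 0.6]
opening: 0.0855
```

Call:
jog_arm([
  [0, 0, 0, -1.6, -2.6, 0, 1],
  [0, 0, 0, -1.6, -2.6, 0, 1],
  [0, 0, 0, -1.6, -2.6, 0, 1],
  [0, 0, 0, -1.6, -2.6, 0, 1],
  [0, 0, 0, -1.6, -2.6, 0, 1],
  [0, 0, 0, -1.6, -2.6, 0, 1],
  [0, 0, 0, -1.6, -2.6, 0, 1],
  [0, 0, 0, -1.6, -2.6, 0, 1],
  [0, 0, 0, -1.6, -2.6, 0, 1],
  [0, 0, 0, -1.6, -2.6, 0, 1],
])

```text
t: 1.93
tool_pos: [0.4843, 0.1109, 0.2988]
tool_rot: [-0.001, -3.141, -0.0]
contact_force: [0.9, 0.8, -0.2]
opening: 0.0854
```

Tracking is exact. I have 8.2 cm in x and −13.4 cm in y left to go.

Call:
jog_arm([
  [0, 0, 0, -1.6, -2.6, 0, 1],
  [0, 0, 0, -1.6, -2.6, 0, 1],
  [0, 0, 0, -1.6, -2.6, 0, 1],
  [0, 0, 0, -1.6, -2.6, 0, 1],
  [0, 0, 0, -1.0, -1.7, 0, 1],
  [0, 0, 0, -0.7, -1.2, 0, 1],
  [0, 0, 0, 0, 0, 0, 1],
  [0, 0, 0, 0, 0, 0, 1],
])

```text
t: 2.6
tool_pos: [0.5647, -0.0207, 0.2988]
tool_rot: [-0.002, -3.14, -0.001]
contact_force: [-0.4, 0.6, -0.5]
opening: 0.0855
```

```bash
python3 - <<'E'
from h import *
im,d,K,Rw,t=grab('wrist'); cv2.imwrite('pics/w1.png',im[...,::-1]); o=ctrl.get_obs(); print(o['t'],o['tool_pos'],o['q'])
P=cloud(d,K,Rw,t); m=(P[...,2]>.175)&(P[...,2]<.24)&(d>0)&(np.hypot(P[...,0]-.566,P[...,1]+.023)<.06)
print(m.sum(),cv2.minEnclosingCircle(P[m][:,:2].astype(np.float32)),P[m].max(0),P[m].min(0))
E
```

```text
2.65 [ 0.56454269 -0.0200819   0.29897912] [-1.67533156e-01 -1.13044382e-01  1.69943584e+00  5.32389058e-04
  1.55615907e+00 -1.73798221e+00]
4640 ((0.5659497976303101, -0.02455788664519787), 0.02479163371026516) [ 5.90294335e-01 -5.12566686e-05  2.30259672e-01] [ 0.54126185 -0.04781881  0.17508231]
```

View pics/w1.png

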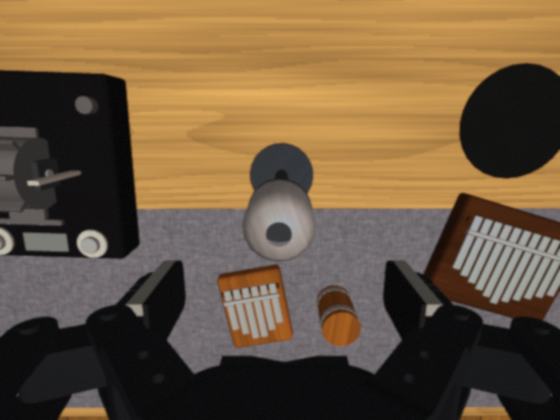

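The wrist view shows the mic head at (279,222), centred between the open fingers at (165,300) and (405,300). Depth puts it at (0.566, −0.0245). I'll correct and descend to grip.

Call:
jog_arm([
  [0, 0, 0, -0.15, -0.4, 0, 1],
  [0, 0, 0, 0, 0, 2, 1],
  [0, 0, 0, 0, 0, 2, 1],
  [0, 0, 0, 0, 0, 2, 1],
  [0, 0, 0, 0, 0, 2, 1],
  [0, 0, 0, 0, 0, 1.2, 1],
  [0, 0, 0, 0, 0, 0.6, 1],
  [0, 0, 0, 0, 0, 0, 1],
  [0, 0, 0, 0, 0, 0, 0.6],
  [0, 0, 0, 0, 0, 0, 0.56],
  [0, 0, 0, 0, 0, 0, 0.52],
  [0, 0, 0, 0, 0, 0, 0.48],
])

```text
t: 3.65
tool_pos: [0.5673, -0.0247, 0.2031]
tool_rot: [0.001, 3.139, 0.0]
contact_force: [0.1, 1.6, 2.5]
opening: 0.0468
```

Call:
jog_arm([
  [0, 0, 0, 0, 0, 0, 0.4],
  [0, 0, 0, 0, 0, 0, 0.3],
  [0, 0, 0, 0, 0, 0, 0.3],
  [0, 0, 0, 0, 0, 0, 0.3],
  [0, 0, 0, 0, 0, 0, 0.3],
  [0, 0, 0, 0, 0, 0, 0.3],
])

```text
t: 4.15
tool_pos: [0.5674, -0.0247, 0.2031]
tool_rot: [0.001, 3.139, -0.0]
contact_force: [1.1, 1.5, 5.4]
opening: 0.0469
```

Call:
jog_arm([
  [0, 0, 0, 0, 0, 0, 0.3],
  [0, 0, 0, 0, 0, 0, 0.3],
  [0, 0, 0, 0, 0, -0.3, 0.3],
  [0, 0, 0, 0, 0, -0.4, 0.3],
  [0, 0, 0, 0, 0, -0.5, 0.3],
  [0, 0, 0, 0, 0, -0.4, 0.3],
  [0, 0, 0, 0, 0, 0, 0.3],
  [0, 0, 0, 0, 0, 0, 0.3],
], grip_force=70)

```text
t: 4.82
tool_pos: [0.5664, -0.0248, 0.2173]
tool_rot: [-0.001, -3.142, 0.0]
contact_force: [0.8, 0.1, -4.3]
opening: 0.0461
```

```bash
python3 - <<'E'
from h import *
im,d,K,Rw,t=grab('scene'); cv2.imwrite('pics/s1.png',cv2.resize(im[60:260,180:300][...,::-1],None,fx=3,fy=3)); o=ctrl.get_obs(); print(o['t'],o['tool_pos'],o['contact_force'],o['opening'])
E
```

```text
4.8667 [ 0.56627111 -0.0247503   0.21701248] [-0.39995625 -0.06212903 -5.65614332] 0.04613402084571415
```

View pics/s1.png

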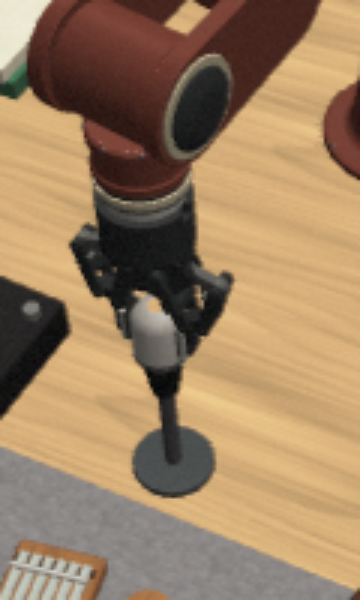

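The mic is held upright by the head, with its base (175,460) clear of the table; the load reads about 5.5 N. I'll carry it low to the pad.

Call:
jog_arm([
  [0, 0, 0, 0.1, 0.4, 0, 0.3],
  [0, 0, 0, 0.2, 0.8, 0, 0.3],
  [0, 0, 0, 0.3, 1.2, 0, 0.3],
  [0, 0, 0, 0.3, 1.5, 0, 0.3],
  [0, 0, 0, 0.3, 1.5, 0, 0.3],
  [0, 0, 0, 0.3, 1.5, 0, 0.3],
  [0, 0, 0, 0.3, 1.5, 0, 0.3],
  [0, 0, 0, 0.3, 1.5, 0, 0.3],
  [0, 0, 0, 0.3, 1.5, 0, 0.3],
  [0, 0, 0, 0.3, 1.5, 0, 0.3],
  [0, 0, 0, 0.3, 1.5, 0, 0.3],
  [0, 0, 0, 0.3, 1.5, 0, 0.3],
])

```text
t: 5.87
tool_pos: [0.5326, 0.1362, 0.2172]
tool_rot: [0.0, -3.141, -0.001]
contact_force: [-1.0, -0.2, -4.7]
opening: 0.0463
```

Call:
jog_arm([
  [0, 0, 0, 0.3, 1.5, 0, 0.3],
  [0, 0, 0, 0.3, 1.5, 0, 0.3],
  [0, 0, 0, 0.3, 1.5, 0, 0.3],
  [0, 0, 0, 0.3, 1.5, 0, 0.3],
  [0, 0, 0, 0.3, 1.5, 0, 0.3],
  [0, 0, 0, 0.3, 1.5, 0, 0.3],
  [0, 0, 0, 0.3, 1.5, 0, 0.3],
  [0, 0, 0, 0.3, 1.1, 0, 0.3],
  [0, 0, 0, 0.3, 0.7, 0, 0.3],
  [0, 0, 0, 0.2, 0.4, 0, 0.3],
  [0, 0, 0, 0, 0, 0, 0.3],
  [0, 0, 0, 0, 0, 0, 0.3],
])

```text
t: 6.87
tool_pos: [0.5045, 0.2611, 0.2172]
tool_rot: [0.001, 3.142, -0.001]
contact_force: [0.7, 0.2, -4.5]
opening: 0.046
```

```bash
python3 - <<'E'
from h import *
for n in('scene','wrist'):
    im,d,K,Rw,t=grab(n); cv2.imwrite(f'pics/{n}2.png',im[...,::-1])
    P=cloud(d,K,Rw,t)
    m=(P[...,2]>.016)&(P[...,2]<.045)&(d>0)&(np.hypot(P[...,0]-.504,P[...,1]-.2615)<.07)
    print(n,m.sum(),cv2.minEnclosingCircle(P[m][:,:2].astype(np.float32)) if m.any() else '',np.median(P[m],0))
o=ctrl.get_obs(); print(o['t'],o['tool_pos'],o['contact_force'],o['opening'])
E
```

```text
scene 508 ((0.5043643712997437, 0.2624732255935669), 0.041029926389455795) [0.51055062 0.26689212 0.02321987]
wrist 4031 ((0.5026731491088867, 0.261041522026062), 0.039939962327480316) [0.49406297 0.26100808 0.02355896]
6.9667 [0.50478809 0.26076176 0.21727381] [-0.31879979 -0.30275554 -6.21496409] 0.04620969170835062
```

View pics/scene2.png

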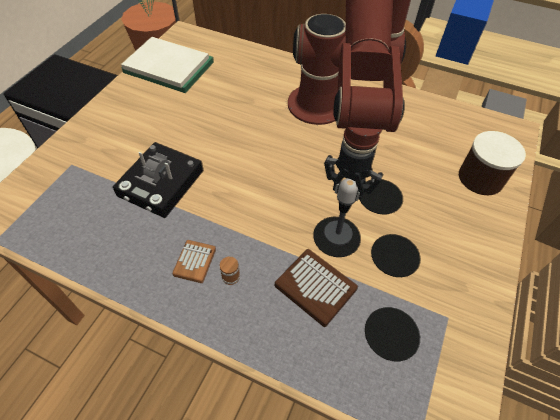

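The scene shows the mic base (337,236) centred over the right-hand pad; both views put it within 2 mm of the pad centre. Its underside is about 14 mm up, so I lower it 10 mm.

Call:
jog_arm([
  [0, 0, 0, 0, 0, 0.3, 0.3],
  [0, 0, 0, 0, 0, 0.2, 0.3],
  [0, 0, 0, 0, 0, 0.2, 0.3],
  [0, 0, 0, 0, 0, 0.1, 0.3],
  [0, 0, 0, 0, 0, 0.1, 0.3],
  [0, 0, 0, 0, 0, 0.05, 0.3],
  [0, 0, 0, 0, 0, 0, 0.3],
  [0, 0, 0, 0, 0, 0, 0.3],
])

```text
t: 7.63
tool_pos: [0.5047, 0.2613, 0.2079]
tool_rot: [0.001, 3.141, 0.0]
contact_force: [-0.5, -0.5, -5.0]
opening: 0.046
```

Call:
jog_arm([
  [0, 0, 0, 0, 0, 0.05, 0.3],
  [0, 0, 0, 0, 0, 0.05, 0.3],
  [0, 0, 0, 0, 0, 0, 0.3],
  [0, 0, 0, 0, 0, 0, 0.3],
])

```text
t: 7.97
tool_pos: [0.5048, 0.2615, 0.2074]
tool_rot: [0.001, 3.141, 0.0]
contact_force: [-0.1, -0.5, -2.9]
opening: 0.0464
```

Touching now, since the load has dropped. I'll lower it slightly more, then release gently.

Call:
jog_arm([
  [0, 0, 0, 0, 0, 0.05, 0.3],
  [0, 0, 0, 0, 0, 0, 0.3],
  [0, 0, 0, 0, 0, 0, 0.54],
  [0, 0, 0, 0, 0, 0, 0.58],
  [0, 0, 0, 0, 0, 0, 0.64],
  [0, 0, 0, 0, 0, 0, 0.72],
  [0, 0, 0, 0, 0, 0, 0.85],
  [0, 0, 0, 0, 0, 0, 1],
  [0, 0, 0, 0, 0, 0, 1],
  [0, 0, 0, 0, 0, 0, 1],
  [0, 0, 0, 0, 0, 0, 1],
  [0, 0, 0, 0, 0, 0, 1],
], grip_force=20)

```text
t: 8.97
tool_pos: [0.5046, 0.2613, 0.2063]
tool_rot: [0.001, 3.142, 0.0]
contact_force: [0.8, -0.5, 0.1]
opening: 0.0855
```

Call:
jog_arm([
  [0, 0, 0, 0, 0, -0.5, 1],
  [0, 0, 0, 0, 0, -1, 1],
  [0, 0, 0, 0, 0, -2, 1],
  [0, 0, 0, 0, 0, -2, 1],
  [0, 0, 0, 0, 0, -2, 1],
  [0, 0, 0, 0, 0, -2, 1],
  [0, 0, 0, 0, 0, 0, 1],
  [0, 0, 0, 0, 0, 0, 1],
])

```text
t: 9.63
tool_pos: [0.5054, 0.2616, 0.3038]
tool_rot: [0.001, 3.138, 0.002]
contact_force: [-0.4, 0.6, -1.0]
opening: 0.0854
```

```bash
python3 - <<'E'
from h import *
for n in('top','wrist'):
    im,d,K,Rw,t=grab(n)
    P=cloud(d,K,Rw,t); b=(d>0)&(np.hypot(P[...,0]-.504,P[...,1]-.2615)<.1)
    for lo,hi in((.009,.04),(.175,.245)):
        m=b&(P[...,2]>lo)&(P[...,2]<hi)
        if m.sum()>5: print(n,lo,m.sum(),cv2.minEnclosingCircle(P[m][:,:2].astype(np.float32)),np.median(P[m],0),P[m][:,2].max())
o=ctrl.get_obs(); print(o['t'],o['tool_pos'],o['q'])
E
```

```text
top 0.009 292 ((0.5287230610847473, 0.25111570954322815), 0.07598550617694855) [0.5083859  0.23749737 0.01424474] 0.03226285568487186
top 0.175 122 ((0.49317502975463867, 0.2655726969242096), 0.017005592584609985) [0.48623458 0.26682882 0.22514474] 0.23563289411022614
wrist 0.009 2132 ((0.531046450138092, 0.2493341565132141), 0.07058704644441605) [0.49117537 0.25990187 0.01354154] 0.039077110795894376
wrist 0.175 4732 ((0.5033110976219177, 0.2623562216758728), 0.024783680215477943) [0.49621652 0.26210453 0.22602985] 0.2336812986632641
9.7333 [0.50428758 0.26118835 0.30049701] [ 3.46881171e-01 -1.06161756e-01  1.69058612e+00 -3.68807369e-05
  1.55837434e+00 -1.22319903e+00]
```

The mic stands with its head at (0.503, 0.262), directly over the base, with its top at 0.233, so it is upright. Next I'll close the fingers and go above the far side of the wheel.

Call:
jog_arm([
  [0, 0, 0, -0.3, -1, 0, 0],
  [0, 0, 0, -0.4, -2, 0, 0],
  [0, 0, 0, -0.5, -2.8, 0, 0],
  [0, 0, 0, -0.5, -2.8, 0, 0],
  [0, 0, 0, -0.5, -2.8, 0, 0],
  [0, 0, 0, -0.5, -2.8, 0, 0],
  [0, 0, 0, -0.5, -2.8, 0, 0],
  [0, 0, 0, -0.5, -2.8, 0, 0],
  [0, 0, 0, -0.5, -2.8, 0, 0],
  [0, 0, 0, -0.5, -2.8, 0, 0],
  [0, 0, 0, -0.5, -2.8, 0, 0],
  [0, 0, 0, -0.5, -2.8, 0, 0],
])

```text
t: 10.73
tool_pos: [0.5607, -0.0508, 0.2997]
tool_rot: [-0.002, -3.139, -0.0]
contact_force: [1.0, -0.3, -0.6]
opening: -0.0
```

Call:
jog_arm([
  [0, 0, 0, -0.5, -2.8, 0, 0],
  [0, 0, 0, -0.5, -2.8, 0, 0],
  [0, 0, 0, -0.5, -2.8, 0, 0],
  [0, 0, 0, -0.5, -2.8, 0, 0],
  [0, 0, 0, -0.5, -2.8, 0, 0],
  [0, 0, 0, -0.5, -2.8, 0, 0],
  [0, 0, 0, -0.5, -2.8, 0, 0],
  [0, 0, 0, -0.4, -2.8, 0, 0],
  [0, 0, 0, -0.2, -1.6, 2, 0],
  [0, 0, 0, 0, -0.9, 3, 0],
  [0, 0, 0, 0, 0, 2.5, 0],
  [0, 0, 0, 0, 0, 0, 0],
])

```text
t: 11.73
tool_pos: [0.5982, -0.2971, 0.217]
tool_rot: [-0.004, -3.129, -0.012]
contact_force: [-0.8, 0.8, -2.9]
opening: -0.0001
```

```bash
cat > look.py <<'E'
from h import *
import sys
yaw=-.034; e=np.array([np.cos(yaw),np.sin(yaw)]); f=np.array([-e[1],e[0]]); c0=np.array([.5535,-.2968])
o=ctrl.get_obs(); print(o['t'],o['tool_pos'],o['contact_force'],o['q'].round(2))
p=o['tool_pos'][:2]-c0; print('tcp in looper mm',(p@e*1e3).round(1),(p@f*1e3).round(1))
im,d,K,Rw,t=grab('scene'); P=cloud(d,K,Rw,t)
q=P[(d>0)&(np.hypot(P[...,0]-o['tool_pos'][0],P[...,1]-o['tool_pos'][1])<.025)]
q=q[q[:,2]>.135]
if len(q): print('tip min z', np.sort(q[:,2])[:8].round(4), 'expected',o['tool_pos'][2]-.022)
A=P[...,:2]-c0; X=A@e;Y=A@f;Z=P[...,2]
m=(abs(X)<.07)&(abs(Y)<.036)&(abs(Y)>.026)&(Z>.06)&(Z<.13)
x,z=X[m]*1e3,Z[m]*1e3-66; r=np.hypot(x,z); k=(r>48)&(r<60)
a=np.degrees(np.arctan2(x,z))[k]
if k.any(): print('T bar px',k.sum(),'median',np.median(a),'pct',np.percentile(a,[10,90]))
cv2.imwrite(f'pics/{sys.argv[1]}.png',cv2.resize(im[110:230,90:250][...,::-1],None,fx=4,fy=4,interpolation=cv2.INTER_CUBIC))
E
python3 look.py s3
```

```text
11.7333 [ 0.59821856 -0.29709348  0.21702261] [-0.75490428  0.81898928 -2.89338673] [-0.57  0.18  1.53 -0.    1.44 -2.14]
tcp in looper mm 44.7 1.2
tip min z [0.1939 0.1975 0.1983 0.1992 0.1995 0.2    0.2005 0.2009] expected 0.19502261122544806
T bar px 15 median 86.27856761806831 pct [83.90933913 89.7886544 ]
```

Tip height with the fingers shut matches TCP − 22 mm. I'll move slightly farther out and settle.

Call:
jog_arm([
  [0, 0, 0, -0.4, 0, 0, 0],
  [0, 0, 0, 0, 0, 0, 0],
  [0, 0, 0, 0, 0, 0, 0],
  [0, 0, 0, 0, 0, 0, 0],
])

```text
t: 12.12
tool_pos: [0.6071, -0.2979, 0.2287]
tool_rot: [0.0, 3.139, -0.003]
contact_force: [-0.1, -0.5, 0.3]
opening: -0.0002
```

Call:
jog_arm([
  [0, 0, 0, 0.4, 0, 1, 0],
  [0, 0, 0, 0, 0, 2, 0],
  [0, 0, 0, 0, 0, 2, 0],
  [0, 0, 0, 0, 0, 2, 0],
  [0, 0, 0, 0, 0, 1.5, 0],
  [0, 0, 0, 0, 0, 1, 0],
  [0, 0, 0, 0, 0, 0.7, 0],
  [0, 0, 0, 0, 0, 0.5, 0],
  [0, 0, 0, 0, 0, 0, 0],
  [0, 0, 0, 0, 0, 0, 0],
  [0, 0, 0, 0, 0, 0, 0],
])

```text
t: 13.03
tool_pos: [0.6029, -0.2982, 0.1207]
tool_rot: [0.001, 3.14, -0.002]
contact_force: [-0.1, -0.1, 0.2]
opening: -0.0004
```

Call:
jog_arm([
  [0, 0, 0, 0.5, 0, 0, 0],
  [0, 0, 0, 0.45, 0, 0, 0],
  [0, 0, 0, 0.3, 0, -0.22, 0],
  [0, 0, 0, 0.3, 0, -0.2, 0],
  [0, 0, 0, 0.3, 0, -0.17, 0],
  [0, 0, 0, 0.3, 0, -0.15, 0],
  [0, 0, 0, 0.35, 0, -0.12, 0],
  [0, 0, 0, 0.35, 0, -0.1, 0],
  [0, 0, 0, 0.35, 0, -0.08, 0],
  [0, 0, 0, 0.3, 0, 0, 0],
  [0, 0, 0, 0.3, 0, 0, 0],
  [0, 0, 0, 0, 0, 0, 0],
])

```text
t: 14.03
tool_pos: [0.5661, -0.2976, 0.1334]
tool_rot: [0.001, 3.135, -0.001]
contact_force: [2.5, 3.1, 7.7]
opening: -0.0001
```

```bash
python3 look.py s4
```

```text
14.0333 [ 0.56609899 -0.29759474  0.13344857] [2.52133157 3.11049141 7.72943151] [-0.6   0.18  1.68  0.    1.27 -2.17]
tcp in looper mm 12.6 -0.4
tip min z [0.135  0.1353 0.1368 0.1371 0.1374 0.1376 0.1391 0.1398] expected 0.11144856846258983
T bar px 15 median 45.512215555238946 pct [43.34157085 48.60767908]
```

View pics/s4.png

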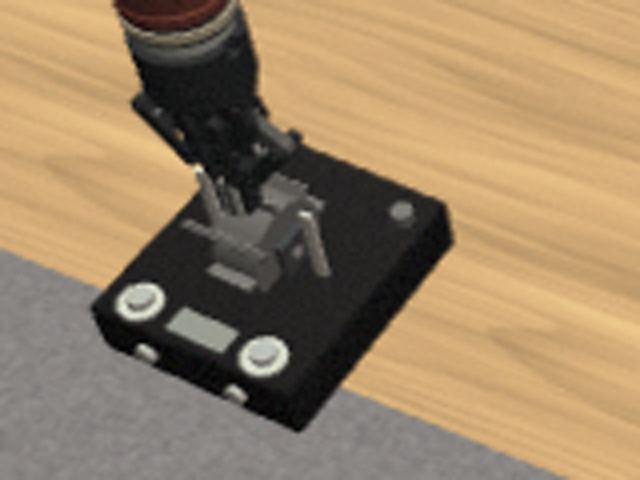

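The T has rolled to about 45°, its bar visible at (225,240) in the crop with the finger behind the next ridge. Now I'll lift, go beyond the T, descend and push the T itself upright.

Call:
jog_arm([
  [0, 0, 0, -0.1, 0, -1, 0],
  [0, 0, 0, 0, 0, -1.5, 0],
  [0, 0, 0, 0, 0, -1.2, 0],
  [0, 0, 0, -1.5, 0, 0, 0],
  [0, 0, 0, -2, 0, 0, 0],
  [0, 0, 0, -1.4, 0, 0, 0],
  [0, 0, 0, 0, 0, 0, 0],
  [0, 0, 0, 0, 0, 1.8, 0],
  [0, 0, 0, 0, 0, 1.8, 0],
  [0, 0, 0, 0, 0, 1.2, 0],
  [0, 0, 0, 0, 0, 0, 0],
  [0, 0, 0, 0, 0, 0, 0],
])

```text
t: 15.08
tool_pos: [0.6133, -0.2976, 0.1181]
tool_rot: [-0.002, -3.14, -0.001]
contact_force: [0.3, -0.4, 0.4]
opening: -0.0
```

Call:
jog_arm([
  [0, 0, 0, 0, 0, 0, 0],
  [0, 0, 0, 0, 0, 0, 0],
])

```text
t: 15.25
tool_pos: [0.6149, -0.2983, 0.1205]
tool_rot: [0.001, 3.14, -0.002]
contact_force: [0.5, 0.1, 0.2]
opening: -0.0001
```

Call:
jog_arm([
  [0, 0, 0, 0.65, 0, 0, 0],
  [0, 0, 0, 0.65, 0, 0, 0],
  [0, 0, 0, 0.35, 0, -0.3, 0],
  [0, 0, 0, 0.35, 0, -0.28, 0],
  [0, 0, 0, 0.35, 0, -0.26, 0],
  [0, 0, 0, 0.35, 0, -0.24, 0],
  [0, 0, 0, 0.35, 0, -0.22, 0],
  [0, 0, 0, 0.4, 0, -0.15, 0],
  [0, 0, 0, 0.4, 0, -0.15, 0],
  [0, 0, 0, 0.4, 0, -0.1, 0],
  [0, 0, 0, 0, 0, 0, 0],
  [0, 0, 0, 0, 0, 0, 0],
])

```text
t: 16.25
tool_pos: [0.5707, -0.2977, 0.1349]
tool_rot: [-0.002, -3.139, -0.001]
contact_force: [1.3, 1.2, 0.2]
opening: 0.0001
```

```bash
python3 look.py s5
```

```text
16.25 [ 0.57066068 -0.29768613  0.13488935] [1.27460455 1.24440365 0.19778269] [-0.6   0.19  1.66 -0.    1.29 -2.17]
tcp in looper mm 17.2 -0.3
tip min z [0.1353 0.1358 0.1359 0.136  0.1364 0.1371 0.1379 0.1381] expected 0.1128893487110445
T bar px 7 median 6.104250097162203 pct [2.14322006 7.52792624]
```

Call:
jog_arm([
  [0, 0, 0, 0.2, 0, 0, 0],
  [0, 0, 0, 0.15, 0, 0, 0],
  [0, 0, 0, 0, 0, 0, 0],
  [0, 0, 0, -1.5, 0, 0, 0],
  [0, 0, 0, -2, 0, -1, 0],
  [0, 0, 0, 0, 0, -4, 0],
  [0, 0, 0, 0, 3, -4, 0],
  [0, 0, 0, 0, 4, -3, 0],
  [0, 0, 0, 2, 3.5, 0, 0],
  [0, 0, 0, 2, 2, 0, 0],
  [0, 0, 0, 0, 0, 0, 0],
  [0, 0, 0, 0, 0, 0, 0],
])

```text
t: 17.3
tool_pos: [0.5622, -0.1833, 0.2435]
tool_rot: [0.001, -3.14, 0.0]
contact_force: [0.2, 0.0, 0.6]
opening: 0.0002
```

```bash
python3 look.py s6; python3 - <<'E'
from h import *
ims=[]
for n in('top','scene','wrist'):
    im,d,K,Rw,t=grab(n); P=cloud(d,K,Rw,t); print(n)
    yaw=-.034; e=np.array([np.cos(yaw),np.sin(yaw)]); f=np.array([-e[1],e[0]])
    A=P[...,:2]-np.array([.5535,-.2968]); X=A@e*1e3;Y=A@f*1e3;Z=P[...,2]*1e3
    m=(d>0)&(abs(X)<40)&(abs(Y)<35)&(Z>116)&(Z<128); 
    mp=(d>0)&(abs(X)<25)&(abs(Y)>40)&(abs(Y)<55)&(Z>105)&(Z<122)
    print(' T top x,z',m.sum(),np.median(X[m]),np.median(Z[m]),'posts x',np.median(X[mp]))
    if n!='wrist':
        for lo,hi in((.009,.03),(.175,.245)):
            m=(np.hypot(P[...,0]-.504,P[...,1]-.2615)<(.05 if lo<.1 else .1))&(P[...,2]>lo)&(P[...,2]<hi); print(' mic',m.sum(),cv2.minEnclosingCircle(P[m][:,:2].astype(np.float32)))
        im0=np.load(n+'.npz')['im'].astype(int)
        df=abs(im.astype(int)-im0).max(2)
        print(' kal/shaker changed px', [(b,int((df[b[1]:b[3],b[0]:b[2]]>60).sum())) for b in ([(165,127,248,200),(285,115,360,165)] if n=='top' else [(275,248,358,324),(172,238,242,285)])])
    ims.append(im)
cv2.imwrite('pics/w7.png',ims[2][...,::-1])
cv2.imwrite('pics/sc7.png',ims[1][...,::-1])
E
```

```text
17.3 [ 0.56223813 -0.18332048  0.24349964] [0.15358071 0.02596725 0.63235653] [-0.44 -0.02  1.7  -0.    1.46 -2.01]
tcp in looper mm 4.9 113.7
tip min z [0.2206 0.2239 0.2245 0.2247 0.2269 0.2269 0.2269 0.2272] expected 0.22149964268583053
T bar px 12 median 1.9565189236100247 pct [-0.5018886   3.85906824]
top
 T top x,z 89 -0.7603721997594683 121.88567664086048 posts x -0.9453524076628598
 mic 569 ((0.5029745101928711, 0.2593853175640106), 0.04227939620614052)
 mic 543 ((0.5013383030891418, 0.2613297998905182), 0.024372074753046036)
 kal/shaker changed px [((165, 127, 248, 200), 0), ((285, 115, 360, 165), 0)]
scene
 T top x,z 52 1.6930138228796294 120.48974185384853 posts x 1.307729119983724
 mic 471 ((0.5048026442527771, 0.2642466127872467), 0.040962766855955124)
 mic 428 ((0.5068855285644531, 0.2644580900669098), 0.024457957595586777)
 kal/shaker changed px [((275, 248, 358, 324), 0), ((172, 238, 242, 285), 0)]
wrist
 T top x,z 840 0.1494989400997551 121.24575725984732 posts x -0.5506455923176398
```

View pics/sc7.png

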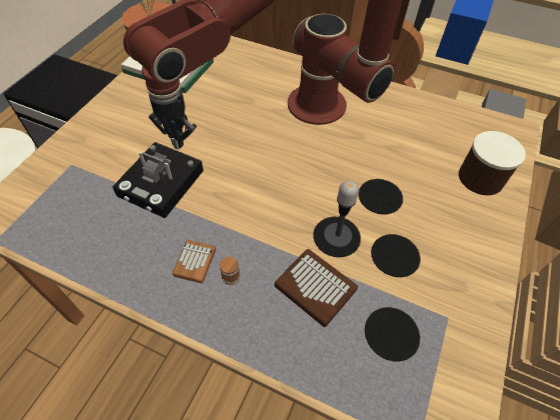

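View pics/w7.png

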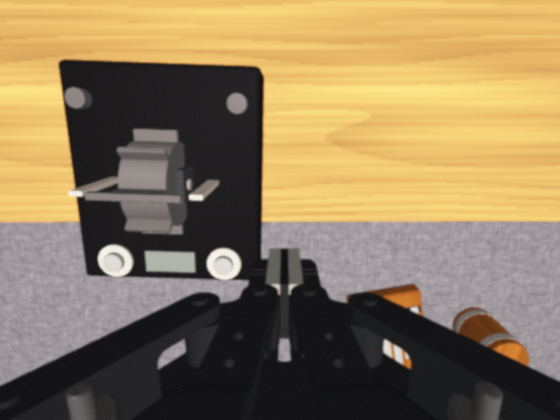

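The scene shows the mic upright and central on the right-hand pad (337,236). In the wrist view the T bar (130,197) lines up with both post tops (80,193) and (205,190). All three cameras put the bar within 1 mm of the posts, and the arm is touching nothing, so I'll hand in.

```bash
python3 -c "
from station import ctrl; print(ctrl.finish_job())"
```

```text
the job is handed in; nothing more can be done
None
```

I handed the job in at about 17 s of the 56 s allowed. The mic is standing on the pad and the long ridge is straight up; the hand-in gives no verdict.

- **Mic:** I gripped it by the head and carried it with its underside about 14 mm up. I set it on the rightmost pad, in front of the large kalimba. The last views put its base and head within about 3 mm of the pad centre, and it stands upright.
- **Wheel:** I rolled it back from about +83° in two pushes with the closed fingertips, first on a plain ridge and then on the T. All three cameras put the T bar within 1 mm of the index posts, and its direct angle reading was about 2° (0.03 rad); the limit is 0.16 rad.
- **Kalimbas and shaker:** these are unmoved, with no changed pixels around them in the top or scene pictures.
- **Arm:** it was clear of everything at hand-in.

No check failed. The top and scene cameras differ by 2–5 mm in absolute position, which is small next to the limits.

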